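# Dip the balm dipper into the open canister

## Task

Take the wooden-handled dipper out of its steel stand and, holding it upright, dip its tip into the one canister that has no lid, down until the tip just touches or nearly touches the wax perfume balm inside. Then lift it clear of the canister and lower it back upright into its stand, guard disc resting on the rim, and let go. Work gently: do not shove, tip or press hard on the open canister or the stand, and do not let the dipper drop.

Things in the scene. Friction and masses are not known exactly. Their poses are not given: they have to be found in the camera images.
- dipper: Upright round balm dipper, 142 mm, 80 g. Origin at the bottom of its tip, z up the tool. From below: steel ball tip 14 mm across, stem 10 mm across to z = 80, brass guard disc 68 mm across at z = 80-86, wooden handle 24 mm across at z = 86-142 (grip here from above). Starts hanging upright in the stand, guard on its rim, tip 10 mm above the dresser.
- balm_canister: The open canister: cream ceramic with blue and orange dots, 90 mm across outside, 80 inside, 70 high, 500 g, loose. Origin: centre of underside, z up. Holds a hard amber cake of wax balm, flat top at z = 30 mm, 40 mm below the rim. Two like canisters wear blue lids with an orange knob (94 mm high in all). Places in the row of canisters and stand change; nothing nearby stands taller than the dipper.
- stand: The dipper's steel stand: upright tube 46 mm across outside, 38 mm inside, 90 mm high, open at the top, inner floor at z = 6 mm, on a foot disc 72 mm across, 600 g, loose on the dresser. Origin at the centre of its underside, z up. The dipper's guard disc rests on the tube's rim.

How it is judged (in metres and radians):
On the way, in this order (a step that is already met when the one before it is completed fails the run):
1. the dipper is held, lifted upright clear of its stand (contact force between the fingers and dipper above 0.5 N and z of dipper in the frame of stand above 0.095 m and angle between dipper's own z axis and vertical below 0.35 rad), for 0.1 s.
2. the held dipper, upright within 20 degrees, has its tip inside the open canister, within 20 mm of the wax (contact force between the fingers and dipper above 0.5 N and z of dipper in the frame of balm_canister between 0.02 and 0.05 m and horizontal distance between dipper and balm_canister below 0.036 m and angle between dipper's own z axis and vertical below 0.35 rad), for 0.1 s.
3. the held dipper's tip is lifted above the canister's rim (contact force between the fingers and dipper above 0.5 N and z of dipper in the frame of balm_canister above 0.075 m), for 0.1 s.
At the end, for the whole second after the job is handed in: Dipper released and at rest in its stand: tip within 18 mm of the stand's axis, under 16 mm above its underside (guard on rim), upright within 10 degrees; stand and open canister upright within 5 degrees and within 40 mm of where they began, canister at rest (horizontal distance between dipper and stand below 0.018 m and z of dipper in the frame of stand below 0.016 m and angle between dipper's own z axis and vertical below 0.17 rad and angle between each of stand, balm_canister's own z axis and vertical below 0.09 rad and linear speed of each of dipper, balm_canister below 0.03 m/s and distance of each of balm_canister, stand from where it was at the start of the episode below 0.04 m and contact force between the fingers and dipper below 0.1 N); the robot touches nothing.
It fails at once if the open canister is shoved more than 40 mm or tipped beyond 17 degrees (distance of balm_canister from where it was at the start of the episode above 0.04 m or angle between balm_canister's own z axis and vertical above 0.3 rad).
It fails at once if the stand is shoved more than 40 mm or tipped beyond 17 degrees (distance of stand from where it was at the start of the episode above 0.04 m or angle between stand's own z axis and vertical above 0.3 rad).
It fails at once if the dipper is pressed on the open canister, its wax or the stand with more than 30 N (contact force between dipper and balm_canister above 30 N or contact force between dipper and stand above 30 N).
It fails at once if the dipper is dropped (falls faster than 0.6 m/s out of the fingers) (contact force between the fingers and dipper below 0.05 N and linear speed of dipper above 0.6 m/s).
It also fails if it takes over 48 s, if anything falls off the work surface, if the arm or the gripper's body presses on something with over 40 N, if the wrist force passes 120 N, or if a joint passes its speed limit or range.

## Robot

A 7-joint arm with a two-finger parallel gripper is mounted at the origin on the work surface. World frame = base frame: x ahead of the robot, y to its left, z up, the work surface at z = 0. Lengths are in m, angles in degrees, forces in N, time in s.
With the tool pointing down it reaches from about 0.4 to 0.925 m from the base axis. Payload 5.6 kg.
Tool frame: the origin (TCP) lies midway between the tips of the shut fingers; the grasp point (between the pads) lies 19 mm behind it; z points along the fingers, y is the direction in which the jaws open and shut (so a half turn about z gives the same grasp; the last joint's range is limited). The gripper opens to 85 mm and grips with 20 to 120 N. Pads are 22 mm wide; open, the fingers measure 114 mm over their backs; the gripper's body (76 mm by 85 mm) begins 54 mm behind the grasp point. The pads swing forward as they close: fully open they stand 13 mm farther back than shut.
Start: joints at [69.156, 26.786, -0.665, 91.828, 0.344, 61.387, -3.226], TCP at [0.205, -0.617, 0.231] pointing down, gripper open.
Joint ranges: [-144.91, 144.91], [-17.63, 115.5], [-89.93, 88.59], [15.96, 139.68], [-74.01, 254.01], [8.47, 105.57], [-167.45, 167.45]. Speed limits (degrees/s): [147.25, 147.25, 180, 180, 180, 180, 180].

## Interface

Orientations are given as [roll, pitch, yaw] about the fixed x, y, z axes, in that order (R = Rz(yaw) Ry(pitch) Rx(roll)).
In Python, from bench import r gives the robot as it stands.
- The arm moves only by the tool arm_command, never from a script. Its argument "moves" is text: rows parted by semicolons, each of 5 numbers parted by spaces: the shift along the tool's x, y, z in m, then the turn about the tool's z in units of 5 degrees (1.0 is 5 degrees), then the finger opening in m, from 0 to 0.0854. A call has 1 to 12 rows; each row shifts and turns the commanded pose from where the row before left it, along the tool's axes as they then stand; what a row does not reach is not made up. A row lasts 1/12 s, in which the tool goes at most 41.7 mm and 7.16 degrees, less where a joint would pass 70% of its speed; a pose out of reach is approached as far as the arm can. A call with a gripper value outside its range is refused whole. The fingers move at their own pace and stop on an object; "newtons" is the grip in N (left out, the last holds). Time passes only in rows, so rows that do not move let the fingers close. It gives the time, the measured TCP pose, the force and the opening at its end, in the units of the state.
- r.sense(): the state, without advancing time (a new reading comes with each control period).
- r.camera(name): name is "scene" or "top" or "wrist"; returns a dict with "pixels" (420x560x3 uint8, red, green, blue), "fx", "fy", "cx", "cy" (pixels), "T" (4x4, takes a point from camera to world coordinates); the wrist camera has in their place "hand_eye" (4x4, takes a point from camera to tool coordinates, whose origin is the TCP and whose axes are the flange's). Camera axes: x right, y down, z forward; pixel columns grow to the right and rows downward; lengths in m; the calibration is good to about 2 mm. A picture is of the moment at which its call begins: read the wrist's pose just before it. There is no depth.
- r.finish_job(): hands the job in, once; it reports no verdict.
The state is a dict: "time_s": time; "joints": joint angles; "qvel": joint speeds; "tau": joint torques, N m; "tcp_pos": TCP position; "tcp_rot": TCP orientation; "wrist_force": force on the tool from outside, world axes, zero at the start; "moment": the same for the moment, N m; "opening": finger opening in m.
Only numpy, scipy, OpenCV 4.12 (cv2) and the standard library are available. Lean on these libraries where they do the work, as an engineer would, in place of code of your own. Each camera call takes 0.05 s, during which the arm holds its last target. There are 200 camera calls.

## Working session

There is one attempt and no reset: what is moved stays moved. The work goes in short steps, Python scripts to look and compute and a tool call to move; the robot and the scene stay as the last step left them, time stands still between calls to the robot, and variables do not carry over. Pictures are saved under pics/ and viewed, about 8 in all and at most 12, crops included, and the job is handed in when it is done.

Besides the shell and the picture viewer there is one more tool, called after ">>>" in YAML: its name, and indented under it one key for each argument. arm_command: Moves the arm, as the interface text tells. Its arguments: {"type":"object","properties":{"moves":{"type":"string"},"newtons":{"type":"number"}},"required":["moves"]}

```bash
mkdir -p pics; ls
python3 - <<'E'
from bench import r
import cv2,json,numpy as np
s=r.sense();print({k:s[k] for k in('time_s','tcp_pos','tcp_rot','wrist_force','opening')})
for n in('scene','top'):
    c=r.camera(n);cv2.imwrite(f'pics/{n}0.png',c['pixels'][:,:,::-1]);print(n,c['fx'],c['fy'],c['cx'],c['cy'],np.round(c['T'],4).tolist())
E
```

```text
pics
{'time_s': 0.0, 'tcp_pos': array([ 0.20468617, -0.61633986,  0.23033299]), 'tcp_rot': array([-1.79898173e+02,  7.32034188e-03,  1.83740228e+01]), 'wrist_force': array([-0.14506738, -0.20007421,  0.25567547]), 'opening': 0.08557616641495278}
scene 536.0419015378866 536.0419015378866 275.82176183321917 200.41512542739076 [[0.2549, 0.5792, -0.7743, 1.3146], [0.9669, -0.1618, 0.1973, -0.1956], [-0.011, -0.7989, -0.6013, 0.6375], [0.0, 0.0, 0.0, 1.0]]
top 466.9644271891828 466.9644271891828 278.2559528618477 204.47521911840062 [[0.0302, -0.9836, 0.178, 0.399], [-0.9995, -0.0273, 0.0187, -0.0193], [-0.0135, -0.1785, -0.9839, 0.9095], [0.0, 0.0, 0.0, 1.0]]
```

View pics/scene0.png

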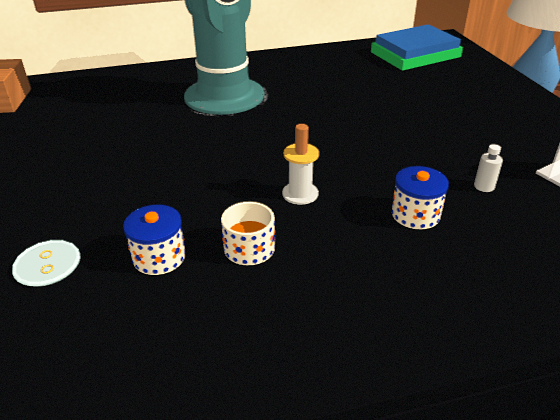

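View pics/top0.png

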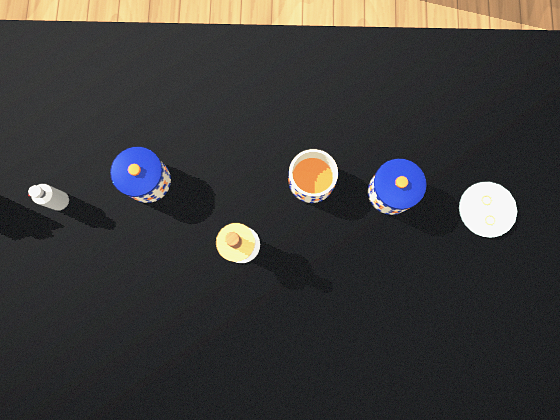

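The scene view shows the open canister (rim about (248,217)) and the dipper (handle top (302,127), guard (301,153)). The top view shows the rim near (313,175), the guard near (238,243) and the handle top near (233,239). Next I'll measure these.

```bash
cat > h.py <<'E'
import numpy as np,cv2
def ray(c,uv,z,T=None):
    T=c['T'] if T is None else T
    d=T[:3,:3]@np.array([(uv[0]-c['cx'])/c['fx'],(uv[1]-c['cy'])/c['fy'],1])
    o=T[:3,3]; return o+d*(z-o[2])/d[2]
def big(m):
    cs,_=cv2.findContours(m.astype(np.uint8)*255,cv2.RETR_EXTERNAL,cv2.CHAIN_APPROX_NONE)
    return max(cs,key=cv2.contourArea)[:,0,:] if cs else None
def circ(c,pts,z,T=None):
    P=np.array([ray(c,p,z,T)[:2] for p in pts])
    w=np.ones(len(P))
    for _ in range(8):
        A=np.c_[2*P,np.ones(len(P))]*w[:,None];s=np.linalg.lstsq(A,(P**2).sum(1)*w,rcond=None)[0]
        R=np.sqrt(s[2]+s[:2]@s[:2]);e=np.abs(np.hypot(*(P-s[:2]).T)-R);w=1/(1+(e/.0015)**2)
    return s[:2],R,np.median(e)
def win(m,x0,x1,y0,y1):
    o=np.zeros_like(m);o[y0:y1,x0:x1]=m[y0:y1,x0:x1];return o
E
python3 - <<'E'
from bench import r
from h import *
W={'scene':((270,330,115,210),(215,280,198,268)),'top':((205,270,215,272),(280,345,143,210))}
for n in W:
    c=r.camera(n);im=c['pixels'];hsv=cv2.cvtColor(im,cv2.COLOR_RGB2HSV);H,S,V=cv2.split(hsv)
    g=win((H>=17)&(H<35)&(S>60)&(V>90),*W[n][0]); k=big(g); print(n,'guard',len(k),circ(c,k,.095))
    b=win((H<17)&(S>90)&(V>50),*W[n][0]); k=big(b);print(' handle bbox',cv2.boundingRect(k),cv2.minEnclosingCircle(k))
    m=win(V>50,*W[n][1]);k=big(m);print(' can outer',cv2.boundingRect(k))
    # wax / inner rim
    w=win((H<25)&(S>120)&(V>60),*W[n][1]);k=big(w);print(' wax',cv2.boundingRect(k),circ(c,k,.03))
    if n=='top':
        k=big(m); print(' rim upper half',circ(c,k[k[:,1]<172],.07))
        T=np.linalg.inv(c['T'])
    else:
        k=big(m); print(' rim upper half',circ(c,k[k[:,1]<217],.07))
E
```

```text
scene guard 100 (array([0.48463946, 0.06659368]), np.float64(0.03474248635358145), np.float64(0.0017633833824306638))
 handle bbox (295, 123, 14, 32) ((301.0, 138.5), 15.787753105163574)
 can outer (221, 201, 55, 65)
 wax (230, 221, 36, 12) (array([ 0.59398038, -0.064139  ]), np.float64(0.021589589783062007), np.float64(0.004370476255653687))
 rim upper half (array([ 0.61565444, -0.06758287]), np.float64(0.044729232226131684), np.float64(0.0004723741931201633))
top guard 228 (array([0.47613412, 0.0710064 ]), np.float64(0.0318101959272278), np.float64(0.002351745274160596))
 handle bbox (228, 233, 14, 16) ((234.75, 240.5), 7.603553295135498)
 can outer (287, 148, 52, 56)
 wax (293, 158, 39, 35) (array([ 0.61779368, -0.06684034]), np.float64(0.03539028187805225), np.float64(0.0010005106384463336))
 rim upper half (array([ 0.61458713, -0.06553036]), np.float64(0.044807630937372035), np.float64(0.000416625931953761))
```

The canister is at about (0.615,-0.067) and the dipper at about (0.48,0.069). I'll start moving there and refine with the wrist camera.

>>> arm_command:
  moves: "0.0275 -0.0185 0 0 0.085;0.0275 -0.0185 0 0 0.085;0.0275 -0.0185 0 0 0.085;0.0275 -0.0185 0 0 0.085;0.0275 -0.0185 0 0 0.085;0.0275 -0.0185 0 0 0.085;0.0275 -0.0185 0 0 0.085;0.0275 -0.0185 0 0 0.085;0.0275 -0.0185 0 0 0.085;0.0275 -0.0185 0 0 0.085;0.0275 -0.0185 0 0 0.085;0.0275 -0.0185 0 0 0.085"

```text
time_s: 1.2
tcp_pos: [0.4488, -0.3007, 0.2313]
tcp_rot: [180.0, 0.0, 18.4]
wrist_force: [0.4, 0.1, 0.2]
opening: 0.0853
```

Run:
```python
from bench import r
import numpy as np
s=r.sense();print(s['tcp_pos'],s['tcp_rot'],s['joints'],s['time_s'])
c=r.camera('wrist');print(np.round(c['hand_eye'],3).tolist(),c['fx'],c['cx'],c['cy'])
```

```text
[ 0.44875861 -0.30072046  0.23132506] [1.79992782e+02 6.04001792e-03 1.83726204e+01] [ 38.96625098  16.85752506 -10.42001287 106.77370471   3.60971118
  56.68239991 -44.62709065] 1.2
[[-0.0, -0.958, -0.287, 0.074], [1.0, -0.0, -0.0, 0.001], [0.0, -0.287, 0.958, -0.143], [0.0, 0.0, 0.0, 1.0]] 295.658778556925 276.70413297455275 202.66742223059677
```

>>> arm_command:
  moves: "0.011 -0.0285 0 0 0.085;0.011 -0.0285 0 0 0.085;0.011 -0.0285 0 0 0.085;0.011 -0.0285 0 0 0.085;0.011 -0.0285 0 0 0.085;0.011 -0.0285 0 0 0.085;0.011 -0.0285 0 0 0.085;0.011 -0.0285 0 0 0.085;0.011 -0.0285 0 0 0.085;0.011 -0.0285 0 0 0.085;0.011 -0.0285 0 0 0.085;0.011 -0.0285 0 0 0.085"

```text
time_s: 2.25
tcp_pos: [0.4654, 0.0652, 0.2314]
tcp_rot: [180.0, -0.0, 18.4]
wrist_force: [1.1, -0.6, 0.4]
opening: 0.0852
```

```bash
cat >> h.py <<'E'
from scipy.spatial.transform import Rotation as Ro
def wT(s,c):
    T=np.eye(4);T[:3,:3]=Ro.from_euler('xyz',s['tcp_rot'],degrees=True).as_matrix();T[:3,3]=s['tcp_pos'];return T@c['hand_eye']
E
python3 - <<'E'
from bench import r
from h import *
s=r.sense();print(s['tcp_pos'],s['tcp_rot'],s['joints'],s['wrist_force'])
c=r.camera('wrist');im=c['pixels'];cv2.imwrite('pics/w1.png',im[:,:,::-1]);T=wT(s,c)
H,S,V=cv2.split(cv2.cvtColor(im,cv2.COLOR_RGB2HSV))
for nm,P in(('handle',(.48,.068,.152)),('guard',(.48,.068,.096)),('can',(.615,-.067,.07))):
    p=np.linalg.inv(T)@np.r_[P,1];print(nm,p[:2]/p[2]*c['fx']+[c['cx'],c['cy']])
E
```

```text
[0.46536368 0.06524356 0.23136498] [ 1.79982996e+02 -1.05079593e-02  1.83668495e+01] [ 10.32332326  11.33504656 -24.93716555 114.92044272   5.83273645
  54.90578137 -89.17841572] [ 1.06575492 -0.55181602  0.36777648]
handle [277.87554323 192.92250809]
guard [277.64530999 177.99128369]
can [455.37581452  84.79660664]
```

View pics/w1.png

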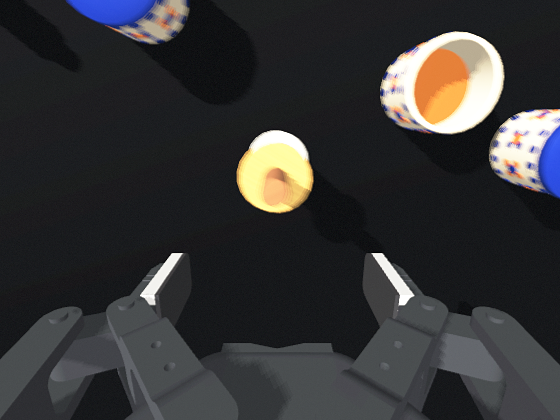

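The wrist view shows the guard at about (275,177), the handle top near (277,190) and the open rim near (455,83). All three match the predictions to within a few pixels. I'll refine with circle fits.

Run:
```python
from bench import r
from h import *
s=r.sense();c=r.camera('wrist');im=c['pixels'];T=wT(s,c)
H,S,V=cv2.split(cv2.cvtColor(im,cv2.COLOR_RGB2HSV))
g=win((S>50)&(V>80)&(H<40),225,325,130,225);k=big(cv2.morphologyEx(g.astype(np.uint8),cv2.MORPH_CLOSE,np.ones((7,7))))
print('guard',circ(c,k,.096,T),cv2.minEnclosingCircle(k))
hd=win((H<14)&(S>90)&(V>60),255,300,155,215);k=big(hd);x,y,w,h=cv2.boundingRect(k);print('handle',x,y,w,h)
print(' top end ray',ray(c,(x+w/2,y+h),.152,T), 'centre',circ(c,k[k[:,1]>y+h*.6],.152,T))
m=win((V>90),380,508,28,140);k=big(m);q=k[(k[:,0]>440)];print('rim',circ(c,q,.07,T))
```

```text
guard (array([0.47859989, 0.06734684]), np.float64(0.033724170213732405), np.float64(0.0002450461420083483)) ((285.375, 180.875), 35.744415283203125)
handle 273 172 27 22
 top end ray [0.48132085 0.06857409 0.152     ] centre (array([0.48214354, 0.06925133]), np.float64(0.010246255346002122), np.float64(0.00028048328086070946))
rim (array([ 0.61412354, -0.06766155]), np.float64(0.044946030651696396), np.float64(0.0003779364416889551))
```

>>> arm_command:
  moves: "0.0065 0.001 0 0 0.085;0.0065 0.001 0 0 0.085;0 0 0.015 0 0.085;0 0 0.02 0 0.085;0 0 0.02 0 0.085;0 0 0.02 0 0.085;0 0 0.02 0 0.085;0 0 0.015 0 0.085;0 0 0.01 0 0.085;0 0 0.006 0 0.085;0 0 0 0 0.085;0 0 0 0 0.085"
  newtons: 25

```text
time_s: 3.35
tcp_pos: [0.479, 0.0659, 0.1055]
tcp_rot: [180.0, -0.0, 18.3]
wrist_force: [0.8, -0.4, 0.9]
opening: 0.0847
```

Run:
```python
from bench import r
import cv2,numpy as np
a=r.camera('wrist')['pixels'];b=r.camera('scene')['pixels']
b=cv2.resize(b[80:240,200:360],(420,420))
cv2.imwrite('pics/g1.png',cv2.resize(np.hstack([a,b]),(784,336))[:,:,::-1]);print(r.sense()['wrist_force'])
```

```text
[-0.89956275  0.97060941  0.57267358]
```

View pics/g1.png

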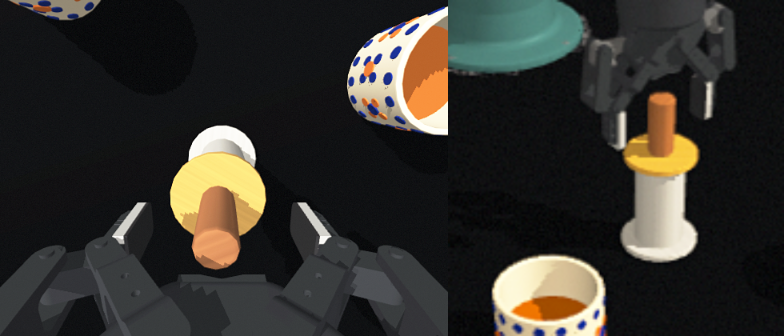

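The handle is between the pads, about 2.5 mm off centre toward the left pad, and nothing is in contact. I'll fit the stand's foot to see how the dipper sits in it.

Run:
```python
from bench import r
from h import *
s=r.sense();c=r.camera('wrist');im=c['pixels'];T=wT(s,c)
H,S,V=cv2.split(cv2.cvtColor(im,cv2.COLOR_RGB2HSV))
m=win((V>110)&(S<50),225,335,150,205);k=big(m);x,y,w,h=cv2.boundingRect(k);print(x,y,w,h)
q=k[k[:,1]<185]
for z in(.0,.004,.006,.008):print(z,circ(c,q,z,T))
g=win((S>50)&(V>80)&(H>16)&(H<40),205,340,180,295);k=big(g);print('guard',circ(c,k[k[:,1]<250],.096,T))
hd=win((H<16)&(S>90)&(V>60),230,310,225,345);k=big(hd);x,y,w,h=cv2.boundingRect(k);print('handle',x,y,w,h,circ(c,k[k[:,1]>y+h-25],.152,T))
```

```text
236 157 84 48
0.0 (array([0.48259105, 0.06537115]), np.float64(0.03596875854791193), np.float64(0.0002244645467719339))
0.004 (array([0.48366111, 0.06573817]), np.float64(0.03539150514684418), np.float64(0.00022089598124034812))
0.006 (array([0.48419615, 0.06592168]), np.float64(0.03510287659583079), np.float64(0.00021911103543120758))
0.008 (array([0.48473119, 0.06610519]), np.float64(0.034814246838917644), np.float64(0.00021732565347087202))
guard (array([0.48016168, 0.06780313]), np.float64(0.033374149404996424), np.float64(0.0002369237441753741))
handle 240 233 61 104 (array([0.47932791, 0.06754379]), np.float64(0.011024854761346183), np.float64(0.00010713737699580457))
```

>>> arm_command:
  moves: "0.001 -0.0015 0 0 0.085;0 0 0 0 0.06;0 0 0 0 0.04;0 0 0 0 0.015;0 0 0 0 0.015;0 0 0 0 0.015;0 0 0 0 0.015;0 0 0 0 0.015;0 0 0 0 0.015;0 0 0 0 0.015"
  newtons: 30

```text
time_s: 4.33
tcp_pos: [0.4791, 0.068, 0.1054]
tcp_rot: [180.0, -0.0, 18.4]
wrist_force: [-0.7, 0.1, 2.1]
opening: 0.0228
```

>>> arm_command:
  moves: "0 0 0 0 0.015;0 0 -0.004 0 0.015;0 0 -0.008 0 0.015;0 0 -0.012 0 0.015;0 0 -0.014 0 0.015;0 0 -0.016 0 0.015;0 0 -0.016 0 0.015;0 0 -0.016 0 0.015;0 0 -0.016 0 0.015;0 0 -0.014 0 0.015;0 0 -0.01 0 0.015;0 0 -0.004 0 0.015"

```text
time_s: 5.33
tcp_pos: [0.4797, 0.0681, 0.2371]
tcp_rot: [180.0, -0.1, 18.4]
wrist_force: [0.3, -1.0, -0.5]
opening: 0.0234
```

Run:
```python
from bench import r
import cv2,numpy as np
a=r.camera('wrist')['pixels'];b=r.camera('scene')['pixels']
b=cv2.resize(b[40:240,180:380],(420,420))
cv2.imwrite('pics/g2.png',cv2.resize(np.hstack([a,b]),(784,336))[:,:,::-1]);s=r.sense();print(s['tcp_pos'],s['wrist_force'],s['opening'])
```

```text
[0.47929123 0.0679554  0.23590486] [ 0.21059617  0.47840999 -1.02144293] 0.022772203754793375
```

View pics/g2.png

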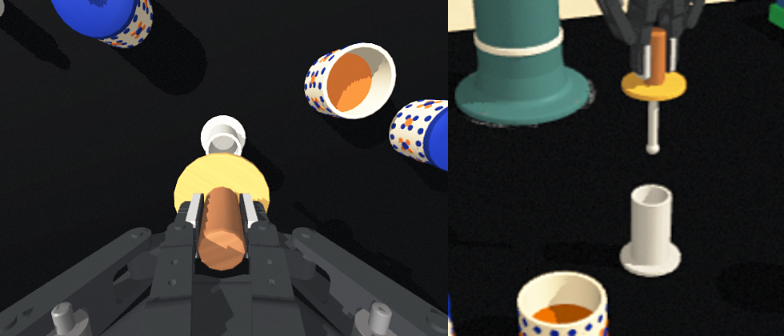

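The dipper hangs upright in the fingers, clear of the stand. Next come the tilt check and the stand's rim.

Run:
```python
from bench import r
from h import *
s=r.sense();c=r.camera('wrist');im=c['pixels'];T=wT(s,c);print(s['tcp_pos'])
H,S,V=cv2.split(cv2.cvtColor(im,cv2.COLOR_RGB2HSV))
m=win((V>110)&(S<50),235,320,135,195);k=big(m)
print('foot',circ(c,k[k[:,1]<168],.003,T))
dz=s['tcp_pos'][2]-.1054
g=win((S>50)&(V>80)&(H>16)&(H<40),205,345,180,300);k=big(g);print('guard',circ(c,k[k[:,1]<240],.096+dz,T))
c=r.camera('scene');im=c['pixels'];H,S,V=cv2.split(cv2.cvtColor(im,cv2.COLOR_RGB2HSV))
m=win((V>70)&(S<60),270,330,115,190);ys,xs=np.nonzero(win((V>70)&(S<60),285,298,88,120))
T=c['T']
# stem/tip columns by row vs predicted axis
for z in(.05,.03,.01,0): 
  p=np.linalg.inv(T)@np.array([.4793,.068,z+dz+.01+.0,1]);u=p[:2]/p[2]*c['fx']+[c['cx'],c['cy']]
  row=int(round(u[1]));xx=np.nonzero(win((V>60),int(u[0])-15,int(u[0])+15,row,row+1)[row])[0];print(z,u.round(1),xx.min() if len(xx) else None,xx.max() if len(xx) else None)
```

```text
[0.47929123 0.0679554  0.23590486]
foot (array([0.48251159, 0.06536975]), np.float64(0.0360052232195094), np.float64(0.0003075822842450657))
guard (array([0.4810695 , 0.06738585]), np.float64(0.03309122235864061), np.float64(0.00018863760651244982))
0.05 [301.8 106.6] 299 304
0.03 [301.6 116.5] 299 304
0.01 [301.4 126.1] 298 304
0 [301.3 130.9] 299 304
```

>>> arm_command:
  moves: "0.0045 0.009 0 0 0.015;0.0085 0.017 0 0 0.015;0.0085 0.017 0 0 0.015;0.0085 0.017 0 0 0.015;0.0085 0.017 0 0 0.015;0.0085 0.017 0 0 0.015;0.0085 0.017 0 0 0.015;0.0085 0.017 0 0 0.015;0.0085 0.017 0 0 0.015;0.0085 0.017 0 0 0.015;0.004 0.0085 0 0 0.015;0 0 0 0 0.015"

```text
time_s: 6.53
tcp_pos: [0.6141, -0.0698, 0.2338]
tcp_rot: [180.0, 0.1, 18.2]
wrist_force: [-0.9, -0.3, -1.1]
opening: 0.0232
```

The axis is within about 1 px of vertical, so I'll descend into the canister.

>>> arm_command:
  moves: "0 0 0 0 0.015;0 0 0.006 0 0.015;0 0 0.012 0 0.015;0 0 0.014 0 0.015;0 0 0.014 0 0.015;0 0 0.014 0 0.015;0 0 0.012 0 0.015;0 0 0.01 0 0.015;0 0 0.008 0 0.015;0 0 0.006 0 0.015;0 0 0.004 0 0.015;0 0 0 0 0.015"

```text
time_s: 7.53
tcp_pos: [0.6131, -0.067, 0.1345]
tcp_rot: [-180.0, 0.1, 18.4]
wrist_force: [-0.4, -0.8, -0.4]
opening: 0.0232
```

Run:
```python
from bench import r
import cv2,numpy as np
a=r.camera('top')['pixels'][110:260,220:430];b=r.camera('scene')['pixels'][120:290,190:350]
cv2.imwrite('pics/d1.png',np.hstack([cv2.resize(a,(392,336)),cv2.resize(b,(392,336))])[:,:,::-1]);s=r.sense();print(s['tcp_pos'],s['wrist_force'],s['opening'])
```

```text
[ 0.61371474 -0.06703304  0.13559202] [ 0.6625123  -0.09489662 -0.28867224] 0.023299051339897625
```

View pics/d1.png

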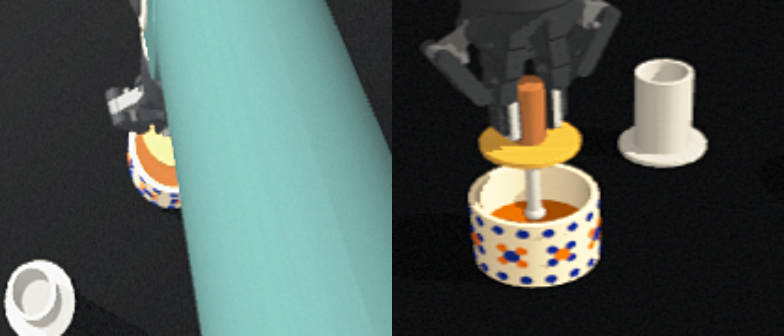

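The tip is centred in the open canister, about 9 mm above the wax. I'll lower it 6 mm more, slowly.

>>> arm_command:
  moves: "0 0 0.002 0 0.015;0 0 0.002 0 0.015;0 0 0.002 0 0.015;0 0 0 0 0.015;0 0 0 0 0.015;0 0 0 0 0.015"

```text
time_s: 8.13
tcp_pos: [0.6134, -0.067, 0.1293]
tcp_rot: [180.0, -0.0, 18.4]
wrist_force: [-0.3, -0.5, -0.8]
opening: 0.0232
```

>>> arm_command:
  moves: "0 0 -0.004 0 0.015;0 0 -0.008 0 0.015;0 0 -0.012 0 0.015;0 0 -0.014 0 0.015;0 0 -0.014 0 0.015;0 0 -0.014 0 0.015;0 0 -0.014 0 0.015;0 0 -0.012 0 0.015;0 0 -0.01 0 0.015;0 0 -0.005 0 0.015;0 0 0 0 0.015;0 0 0 0 0.015"

```text
time_s: 9.13
tcp_pos: [0.6133, -0.0671, 0.2362]
tcp_rot: [180.0, 0.0, 18.4]
wrist_force: [-0.5, -0.3, -0.3]
opening: 0.023
```

>>> arm_command:
  moves: "-0.0045 -0.009 0 0 0.015;-0.0085 -0.017 0 0 0.015;-0.0085 -0.017 0 0 0.015;-0.0085 -0.017 0 0 0.015;-0.0085 -0.017 0 0 0.015;-0.0085 -0.017 0 0 0.015;-0.0085 -0.017 0 0 0.015;-0.0085 -0.017 0 0 0.015;-0.0085 -0.017 0 0 0.015;-0.0085 -0.017 0 0 0.015;-0.004 -0.0065 0 0 0.015;0 0 0 0 0.015"

```text
time_s: 10.13
tcp_pos: [0.4778, 0.0675, 0.2358]
tcp_rot: [-180.0, 0.1, 18.6]
wrist_force: [0.1, 0.7, -0.1]
opening: 0.0232
```

Run:
```python
from bench import r
from h import *
s=r.sense();c=r.camera('wrist');im=c['pixels'];T=wT(s,c);print(s['tcp_pos'],s['opening'])
H,S,V=cv2.split(cv2.cvtColor(im,cv2.COLOR_RGB2HSV))
m=win((V>110)&(S<50),235,330,130,195);k=big(m)
print('foot',circ(c,k[k[:,1]<168],.003,T))
dz=s['tcp_pos'][2]-.1054
g=win((S>50)&(V>80)&(H>16)&(H<40),205,345,180,300);k=big(g);print('guard',circ(c,k[k[:,1]<240],.096+dz,T))
```

```text
[0.47782047 0.06750851 0.23583101] 0.02318436309343808
foot (array([0.48286111, 0.06511866]), np.float64(0.03607274778607804), np.float64(0.0002736832985942364))
guard (array([0.47960662, 0.0669594 ]), np.float64(0.03308004622569214), np.float64(0.00019051645012596596))
```

I'll centre the dipper on the stand, descending most of the way first and then slowly.

>>> arm_command:
  moves: "0.0027 0.0028 0 0 0.015;0 0 0 0 0.015;0 0 0.006 0 0.015;0 0 0.012 0 0.015;0 0 0.014 0 0.015;0 0 0.016 0 0.015;0 0 0.016 0 0.015;0 0 0.016 0 0.015;0 0 0.014 0 0.015;0 0 0.012 0 0.015;0 0 0.009 0 0.015;0 0 0.005 0 0.015"

```text
time_s: 11.18
tcp_pos: [0.4826, 0.0638, 0.1147]
tcp_rot: [-180.0, 0.1, 18.3]
wrist_force: [0.3, 0.7, -0.2]
opening: 0.0231
```

>>> arm_command:
  moves: "0 0 0.003 0 0.015;0 0 0.002 0 0.015;0 0 0.001 0 0.015;0 0 0.001 0 0.015;0 0 0 0 0.015;0 0 0 0 0.015"

```text
time_s: 11.68
tcp_pos: [0.4833, 0.0643, 0.1096]
tcp_rot: [180.0, -0.0, 18.4]
wrist_force: [0.0, -0.2, -1.5]
opening: 0.0232
```

Run:
```python
from bench import r
import cv2,numpy as np
a=r.camera('wrist')['pixels'];b=r.camera('scene')['pixels']
b=cv2.resize(b[110:230,240:360],(420,420))
cv2.imwrite('pics/p1.png',cv2.resize(np.hstack([a,b]),(784,336))[:,:,::-1]);s=r.sense();print(s['tcp_pos'],s['wrist_force'],s['opening'])
```

```text
[0.48328119 0.06428521 0.10958621] [ 0.39120175  0.96579893 -1.06960551] 0.023560989582179684
```

View pics/p1.png

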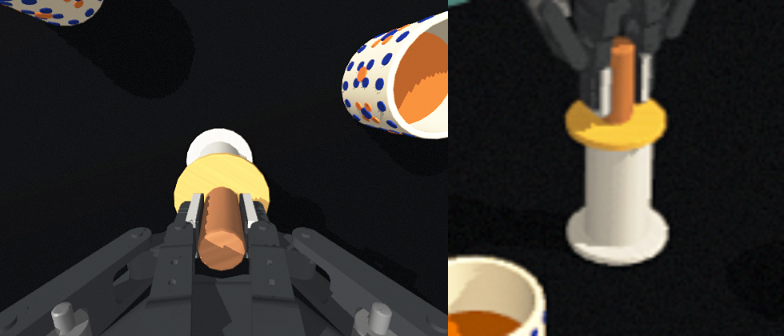

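The stem is in the tube and the guard is about 4 mm above the rim. I'll lower it in 1 mm steps.

>>> arm_command:
  moves: "0 0 0.001 0 0.015;0 0 0 0 0.015;0 0 0.001 0 0.015;0 0 0 0 0.015;0 0 0.001 0 0.015;0 0 0 0 0.015;0 0 0.0008 0 0.015;0 0 0 0 0.015;0 0 0 0 0.015"

```text
time_s: 12.53
tcp_pos: [0.483, 0.0642, 0.1054]
tcp_rot: [-180.0, 0.0, 18.4]
wrist_force: [-0.2, 0.3, -1.3]
opening: 0.0233
```

>>> arm_command:
  moves: "0 0 0.0005 0 0.015;0 0 0 0 0.015;0 0 0.0005 0 0.015;0 0 0 0 0.015;0 0 0 0 0.015"

```text
time_s: 12.95
tcp_pos: [0.4832, 0.0643, 0.1053]
tcp_rot: [180.0, -0.0, 18.4]
wrist_force: [-2.8, 0.0, 8.9]
opening: 0.0237
```

The wrist force shows the guard is resting on the rim, so I'll release gently.

>>> arm_command:
  moves: "0 0 0 0 0.026;0 0 0 0 0.03;0 0 0 0 0.04;0 0 0 0 0.055;0 0 0 0 0.07;0 0 0 0 0.085;0 0 0 0 0.085;0 0 0 0 0.085"

```text
time_s: 13.62
tcp_pos: [0.4831, 0.0643, 0.1044]
tcp_rot: [180.0, 0.0, 18.4]
wrist_force: [0.4, 0.8, -0.8]
opening: 0.0851
```

>>> arm_command:
  moves: "0 0 -0.004 0 0.085;0 0 -0.01 0 0.085;0 0 -0.015 0 0.085;0 0 -0.02 0 0.085;0 0 -0.02 0 0.085;0 0 -0.02 0 0.085;0 0 -0.02 0 0.085;0 0 -0.015 0 0.085;0 0 -0.01 0 0.085;0 0 0 0 0.085;0 0 0 0 0.085"

```text
time_s: 14.53
tcp_pos: [0.4831, 0.0642, 0.2388]
tcp_rot: [180.0, -0.0, 18.4]
wrist_force: [1.0, -0.0, 0.4]
opening: 0.0848
```

Run:
```python
from bench import r
from h import *
s=r.sense();c=r.camera('wrist');im=c['pixels'];T=wT(s,c);print(s['tcp_pos'],s['opening'],s['wrist_force'])
H,S,V=cv2.split(cv2.cvtColor(im,cv2.COLOR_RGB2HSV))
g=win((S>50)&(V>80)&(H<40),215,345,130,260);k=big(g);print('guard',circ(c,k[k[:,1]<190],.096,T))
b=r.camera('scene')['pixels'];b=cv2.resize(b[110:270,210:370],(420,420))
cv2.imwrite('pics/p2.png',cv2.resize(np.hstack([im,b]),(784,336))[:,:,::-1])
m=win((V>90),380,560,0,140);k=big(m);print(cv2.boundingRect(k))
```

```text
[0.48312534 0.06423196 0.23881788] 0.08481760130390831 [ 1.02520159 -0.0372562   0.43251857]
guard (array([0.48287726, 0.06286017]), np.float64(0.03380510722602539), np.float64(0.0003226307382956546))
(380, 56, 109, 84)
```

View pics/p2.png

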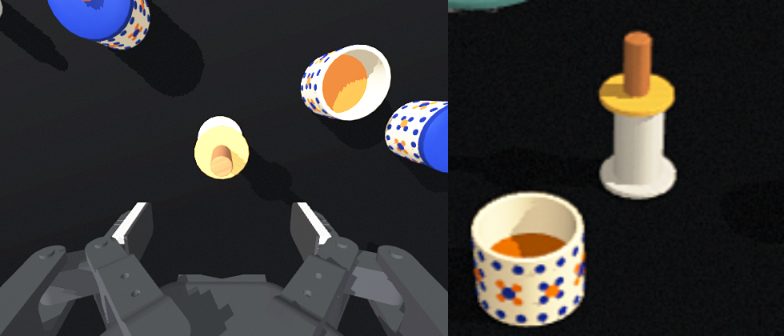

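The dipper stands upright in its stand with the guard on the rim. The gripper is clear of everything, so I'll hand in.

```bash
python3 -c "
from bench import r
print(r.finish_job())"
```

```text
the job is handed in; nothing more can be done
None
```

The job is handed in, at about 14.6 s of the 48 s allowed; no verdict is reported. I lifted the dipper upright out of its stand and dipped it centred into the open canister. From the arm's height readings, the tip came to about 4 mm above the wax. I then lifted it clear, lowered it back until the guard rested on the rim (about 9 N of upward force), released it and withdrew.

- **Dipper and stand:** the last pictures show the dipper upright, its guard on the rim about 2 mm from the stand's axis. The stand's foot was within 0.5 mm of its first fit just before I lowered the dipper; I did not fit it again afterwards.
- **Canister:** it looks upright and unmoved. I did not measure its final position, as the crop I used for the canister cut off part of it.
- **Gripper:** open and about 85 mm above the dipper's handle, touching nothing.
- **Small disagreement:** position fits of the guard from different views differed by up to about 2 mm on the wrist camera, which matches the calibration error. The first scene-camera and top-camera fits were up to 6 mm off the wrist camera's, so I used the wrist camera's for the dipper and stand.

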